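# Find the rattling handle-fitting case

### The arm

A 6-joint arm with a two-finger parallel gripper is mounted at the origin on the work surface. World frame = base frame: x ahead of the robot, y to its left, z up, the work surface at z = 0. Lengths are in m, angles in degrees, forces in N, time in s.
With the tool pointing down it reaches from about 0.25 to 0.725 m from the base axis. Payload 9.7 kg.
Tool frame: the origin (TCP) lies at the very end of the fingers, on their centre line; the grasp point (between the pads) lies 19 mm behind it (bot.grip_point_offset is the z of the grasp point in the tool frame, in m); z points along the fingers, x is the direction in which the jaws open and shut, and the axes are right-handed (so a half turn about z gives the same grasp; the last joint's range is limited). The gripper opens to 85 mm and grips with 20 to 120 N. Pads are 22 mm wide; open, the fingers measure 114 mm over their backs; the gripper's body (76 mm by 85 mm) begins 54 mm behind the grasp point. The pads swing forward as they close: fully open they stand 13 mm farther back than shut.
Start: joints at [-67.838, 4.979, 10.078, 95.1, 0, 90], TCP at [0.207, -0.509, 0.231] pointing down, gripper open.
Joint ranges: [-179.16, 179.16], [-48.56, 103.87], [-65.8, 70.77], [-126.05, 130.52], [-82.76, 87.17], [-180, 180]. Speed limits (degrees/s): [127.2, 127.2, 147.25, 180, 180, 180].

### API

Orientations are given as [roll, pitch, yaw] about the fixed x, y, z axes, in that order (R = Rz(yaw) Ry(pitch) Rx(roll)).
In Python, from workcell import get_obs, viewer, job_done, bot gives the robot as it stands.
- The arm moves only by the shell command python3 -m handwheel 'ROWS' [FORCE]. ROWS is JSON, a list of rows, each a list of 5 numbers: the closure, from 0 (fully open) to 1 (shut), then the shift along the world's x, y, z in m, then the turn about the world's z in degrees. A call has 1 to 5 rows; each row is the pose to reach, as a shift and turn from the pose measured when the call began; what a row does not reach only later rows make up. A row lasts 1/10 s, in which the tool goes at most 50 mm and 8.59 degrees, less where a joint would pass 70% of its speed; a pose out of reach is approached as far as the arm can. A call with a gripper value outside its range is refused whole. The fingers move at their own pace and stop on an object; FORCE is the grip in N (left out, the last holds). Time passes only in rows, so rows that repeat a pose let the fingers close. It gives the time, the measured TCP pose, the force and the opening at its end, in the units of the state.
- get_obs(): the state, without advancing time (a new reading comes with each control period).
- viewer.camera(name): name is "side" or "top" or "wrist"; returns a dict with "color" (384x512x3 uint8, blue, green, red), "K" (3x3 intrinsics, pixels), "origin" and "orientation" of the camera in the world. Camera axes: x right, y down, z forward; pixel columns grow to the right and rows downward; lengths in m; the calibration is good to about 2 mm. A picture is of the moment at which its call begins. There is no depth.
- job_done(): hands the job in, once; it reports no verdict.
The state is a dict: "time": time; "q": joint angles; "qd": joint speeds; "joint_efforts": joint torques, N m; "ee_pos": TCP position; "tcp_rot": TCP orientation; "wrist_force": force on the tool from outside, world axes, zero at the start; "torque": the same for the moment, N m; "opening": finger opening in m.
Only numpy, scipy, OpenCV 4.12 (cv2) and the standard library are available. Lean on these libraries where they do the work, as an engineer would, in place of code of your own. Each camera call takes 0.05 s, during which the arm holds its last target.

### The job

One of the three sealed tin cases in the tray has a loose fitting inside. Working from the left compartment to the right, lift each case by its grip clear of the tray and, over its own compartment, shake it briskly back and forth along its length a few times, two or three centimetres each way, and feel for the rattle. When all three have been shaken, hold the one that rattles out to the fitter, level and still, about 12 cm above the rim of the catch box and over its middle, and finish while still holding it there in the gripper, with the two silent cases lying flat in the tray and the other things on the shelf left alone.

Things in the scene. Friction and masses are not known exactly. Their poses are not given: they have to be found in the camera images.
- case_p_mid (a point): one of three look-alike sealed tin cases, in any compartment, 0.3 to 0.9 kg: box 96 mm long (own x), 58 wide (own y), 40 high; upright solid black grip on the lid's middle, 14 mm thick along the case's length, 44 long across it, 32 tall. This point: on its centre line 36 mm above its underside; the grip reaches from 4 to 36 mm above this point
- case_q_mid (a point): one of three look-alike sealed tin cases, in any compartment, 0.3 to 0.9 kg: box 96 mm long (own x), 58 wide (own y), 40 high; upright solid black grip on the lid's middle, 14 mm thick along the case's length, 44 long across it, 32 tall. This point: on its centre line 36 mm above its underside; the grip reaches from 4 to 36 mm above this point
- case_r_mid (a point): one of three look-alike sealed tin cases, in any compartment, 0.3 to 0.9 kg: box 96 mm long (own x), 58 wide (own y), 40 high; upright solid black grip on the lid's middle, 14 mm thick along the case's length, 44 long across it, 32 tall. This point: on its centre line 36 mm above its underside; the grip reaches from 4 to 36 mm above this point
- slot_left (a point): centre of the floor of the left compartment of the fixed wooden tray, as the robot sees it. x points away from the robot, y left, z up. 104 mm long (x), 66 wide (y), next one 71 mm along y; walls 5 thick rise 12 mm above this floor. A case in it has its length along this x, its point 36 mm above this floor
- slot_middle (a point): centre of the floor of the middle compartment of the fixed wooden tray, as the robot sees it. x points away from the robot, y left, z up. 104 mm long (x), 66 wide (y), next one 71 mm along y; walls 5 thick rise 12 mm above this floor. A case in it has its length along this x, its point 36 mm above this floor
- slot_right (a point): centre of the floor of the right compartment of the fixed wooden tray, as the robot sees it. x points away from the robot, y left, z up. 104 mm long (x), 66 wide (y), next one 71 mm along y; walls 5 thick rise 12 mm above this floor. A case in it has its length along this x, its point 36 mm above this floor
- catch_rim (a point): centre of the open shallow wooden catch box, at the height of its rim. The box stands on the bench to the right of the shelf, 140 mm (x) by 150 mm (y) outside, 35 mm high; a tin chute 90 mm wide runs down into it from the shelf's right edge. Fixed
- shelf: the fixed scarred oak shelf that holds the tray: 420 mm (x) by 620 mm (y), its flat top 80 mm above the bench (origin under its centre at bench height). In any one of the three cases a loose 0.23 kg oiled steel block slides 54 mm end to end along the case's length: a brisk stroke, when it stops, throws it against the leading end with a knock and a small rebound; its weight then pulls up to 6 N cm one way or the other about the case's own y
- catch: the catch box and chute as one fixed piece; origin under the box's centre at bench height. (In the rules, case_p_bottom and the like are the cases' bottom plates: in the air only the loose block inside presses on one.)
- handle: bystander: red plastic curling handle on the shelf, 120 mm long, 71 mm tall, origin at the centre of its underside
- bolt_a: bystander: steel handle bolt standing on its 28 mm head on the shelf, 64 mm tall, origin at its underside
- bolt_b: bystander: steel handle bolt standing on its 28 mm head on the shelf, 64 mm tall, origin at its underside
- spanner: bystander: brass spanner lying on the shelf, 160 mm long along own x
- spacer: bystander: grey nylon spacer ring lying on the shelf, 60 mm across, 14 mm high
- grease: bystander: closed jar on the shelf, 60 mm across, 75 mm high
- mug: bystander: mug on the shelf, 80 mm across, 90 mm high
There are look-alikes about, which are no part of the job. Leave any orange, pink or yellow look-alike of the part that bears case_q_mid alone.

How it is judged:
By the outcome, as a careful person would: the job done as asked, in the order asked, and still so for the second after the job is handed in, while the arm keeps its last pose, push and grip.
It also fails if it takes over 72 s, if anything falls off the work surface, if the arm or the gripper's body presses on something with over 40 N, if the wrist force passes 120 N, or if a joint passes its speed limit or range.

## Working session

There is one attempt and no reset: what is moved stays moved. The work goes in short steps, Python scripts to look and compute and a shell command to move; the robot and the scene stay as the last step left them, time stands still between calls to the robot, and variables do not carry over. Pictures are saved under pics/ and viewed, and the job is handed in when it is done.

```bash
mkdir -p pics; ls; python3 - <<'E'
from workcell import get_obs, viewer, bot
import cv2
print(get_obs())
for n in ["side","top","wrist"]:
    c=viewer.camera(n); cv2.imwrite(f"pics/a_{n}.png",c["color"]); print(n,c["K"],c["origin"],c["orientation"])
print(bot.grip_point_offset)
E
```

```text
pics
{'time': 0.0, 'q': array([-6.78405462e+01,  5.01037169e+00,  1.00355951e+01,  9.50985437e+01,
       -1.65695112e-03,  8.99980078e+01]), 'qd': array([-0.00020764, -0.04761289,  0.03868113, -0.08351339,  0.12291087,
        0.10739181]), 'joint_efforts': array([-1.82041873e-03, -5.20377874e+01,  4.64814055e+01,  1.60422223e-02,
       -1.61674907e-04, -1.58222448e-06]), 'ee_pos': array([ 0.20736299, -0.50917902,  0.23060027]), 'tcp_rot': array([ 1.79998346e+02,  7.33203481e-02, -6.78385539e+01]), 'wrist_force': array([-0.05740714, -0.51191168,  0.12801332]), 'torque': array([0.01569213, 0.02480301, 0.06070942]), 'opening': 0.08529821598779214}
side [[421.19724286   0.         255.62607607]
 [  0.         421.19724286 194.4077595 ]
 [  0.           0.           1.        ]] [0.40421781 0.81852903 0.89807345] [-136.8814721     0.34283571 -175.88730611]
top [[383.93364284   0.         260.35013156]
 [  0.         383.93364284 189.85878075]
 [  0.           0.           1.        ]] [0.36134697 0.07758434 1.15927523] [-173.47154408    0.58715617  -90.63101142]
wrist [[299.52659566   0.         254.98781922]
 [  0.         299.52659566 191.89560681]
 [  0.           0.           1.        ]] [ 0.27301508 -0.48398694  0.37355421] [ 1.64192333e+02  3.45134682e-05 -6.78445009e+01]
-0.0187
```

View pics/a_top.png

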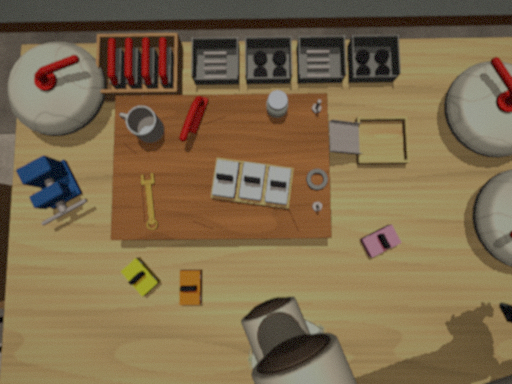

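View pics/a_side.png

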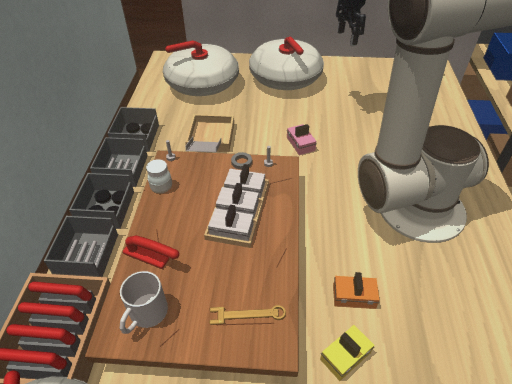

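View pics/a_wrist.png

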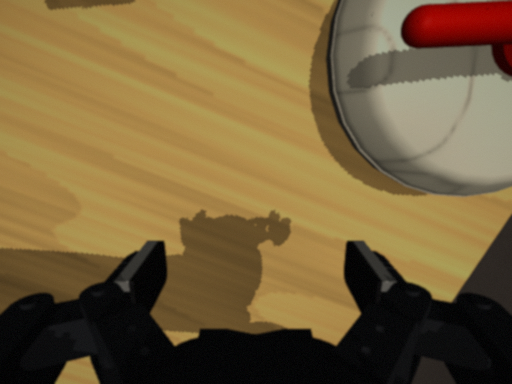

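```bash
cat > h.py <<'E'
import numpy as np, cv2
from scipy.spatial.transform import Rotation as R
from workcell import get_obs, viewer, bot
def ray(c,u,v):
    d=np.linalg.inv(c["K"])@np.array([u,v,1.]); d=R.from_euler('xyz',c["orientation"],degrees=True).as_matrix()@d
    return np.array(c["origin"]),d/np.linalg.norm(d)
def plane(c,u,v,z):
    o,d=ray(c,u,v); return o+d*(z-o[2])/d[2]
def tri(c1,p1,c2,p2):
    o1,d1=ray(c1,*p1); o2,d2=ray(c2,*p2)
    s=np.linalg.lstsq(np.c_[d1,-d2],o2-o1,rcond=None)[0]
    a,b=o1+s[0]*d1,o2+s[1]*d2
    return (a+b)/2,np.linalg.norm(a-b)
def proj(c,p):
    q=R.from_euler('xyz',c["orientation"],degrees=True).as_matrix().T@(np.array(p)-c["origin"]); q=c["K"]@q; return q[:2]/q[2]
E
python3 - <<'E'
from h import *
t=viewer.camera("top"); s=viewer.camera("side")
cv2.imwrite("pics/b_top.png",cv2.resize(t["color"][145:220,200:300],None,fx=8,fy=8,interpolation=cv2.INTER_CUBIC))
cv2.imwrite("pics/b_box.png",cv2.resize(t["color"][100:180,320:420],None,fx=7,fy=7,interpolation=cv2.INTER_CUBIC))
cv2.imwrite("pics/b_side.png",cv2.resize(s["color"][155:250,195:285],None,fx=6,fy=6,interpolation=cv2.INTER_CUBIC))
# white lids
for n,c,(r0,r1,c0,c1) in (("top",t,(150,215,205,300)),("side",s,(160,245,205,272))):
    im=c["color"].astype(int); 
    m=((im.min(2)>120)&(im.max(2)-im.min(2)<40)).astype(np.uint8); M=np.zeros_like(m); M[r0:r1,c0:c1]=m[r0:r1,c0:c1]
    n_,l,st,ce=cv2.connectedComponentsWithStats(M)
    for i in range(1,n_):
        if st[i,4]>50: print(n,"white",st[i],ce[i])
    k=(im.max(2)<60).astype(np.uint8); M=np.zeros_like(m); M[r0:r1,c0:c1]=k[r0:r1,c0:c1]
    n_,l,st,ce=cv2.connectedComponentsWithStats(M)
    for i in range(1,n_):
        if st[i,4]>15:
            cnt=cv2.findContours((l==i).astype(np.uint8),0,2)[0][0]
            print(n,"black",st[i],ce[i],cv2.minAreaRect(cnt))
E
```

```text
top white [212 159  26  38 612] [224.83333333 177.74673203]
top white [239 162  26  38 620] [251.68709677 180.2016129 ]
top white [265 166  26  38 638] [277.34952978 184.38714734]
top black [217 175  15   6  66] [224.1969697 177.1969697] ((224.04617309570312, 177.1307830810547), (14.512063026428223, 4.465250492095947), 7.125016689300537)
top black [245 177  14   7  65] [251.52307692 179.83076923] ((251.50772094726562, 179.93846130371094), (13.643820762634277, 4.713319778442383), 7.125016689300537)
top black [271 182  15   6  62] [277.64516129 184.11290323] ((277.8538513183594, 184.16921997070312), (14.139959335327148, 4.34121561050415), 7.125016689300537)
side white [224 169  18  16 199] [232.73869347 176.76884422]
side white [242 172  23  17 251] [254.14741036 180.29880478]
side white [216 187  43  23 529] [237.44990548 198.10775047]
side white [208 208  45  25 627] [230.8676236  220.54385965]
side black [233 165  16  38 214] [240.42056075 184.17757009] ((240.44024658203125, 183.6621856689453), (7.4079718589782715, 38.86716079711914), 20.2248592376709)
side black [226 205  10  21 135] [230.36296296 215.15555556] ((230.36538696289062, 215.17308044433594), (7.452413558959961, 20.592195510864258), 11.309932708740234)
```

View pics/b_top.png

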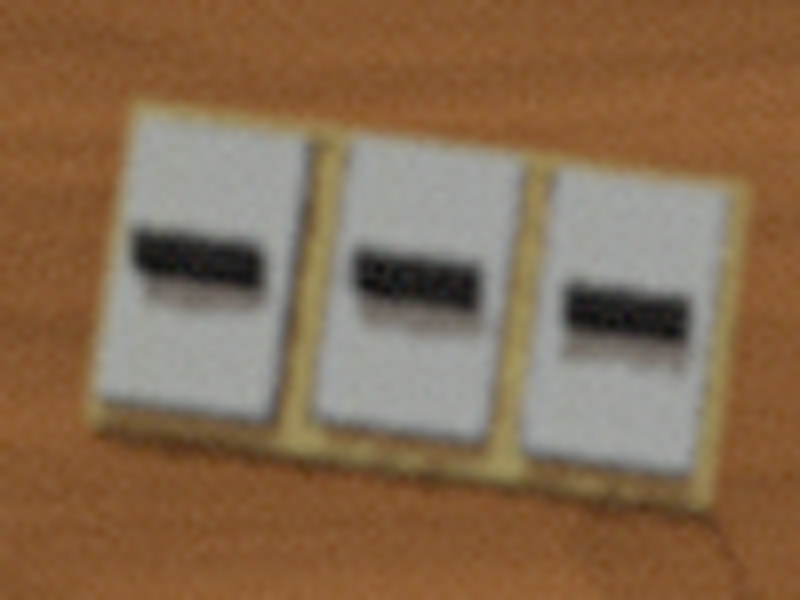

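View pics/b_side.png

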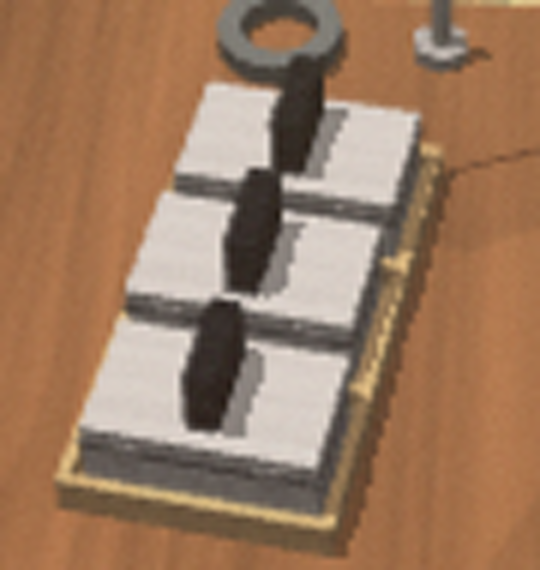

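View pics/b_box.png

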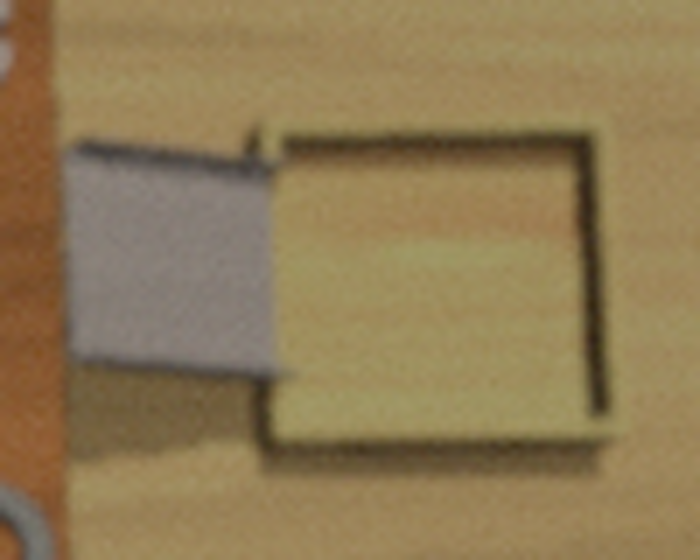

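```bash
python3 - <<'E'
from h import *
t=viewer.camera("top"); s=viewer.camera("side")
T=lambda p:(p[0]/8+200-.4,p[1]/8+145-.4); S=lambda p:(p[0]/6+195-.4,p[1]/6+155-.4)
top={'L':[(140,112),(308,135),(275,420),(97,400)],'M':[(350,135),(520,155),(488,440),(312,422)],'R':[(555,168),(730,185),(693,470),(520,452)]}
side={'L':[(80,435),(130,318),(350,348),(325,470)],'M':[(127,305),(165,192),(382,230),(350,342)],'R':[(175,180),(210,85),(420,115),(385,210)]}
for k in top:
    P=np.array([tri(t,T(a),s,S(b))[0] for a,b in zip(top[k],side[k])])
    e=[tri(t,T(a),s,S(b))[1] for a,b in zip(top[k],side[k])]
    print(k,P.round(3).tolist(),P.mean(0).round(4),np.round(e,4))
    Q=np.array([plane(t,*T(a),.125) for a in top[k]]); print("  plane .125",Q.mean(0).round(4), np.linalg.norm(Q-np.roll(Q,-1,0),axis=1).round(3))
    d=(Q[0]+Q[1]-Q[2]-Q[3]); print("  yaw",np.degrees(np.arctan2(d[1],d[0])), np.degrees(np.arctan2(-(Q[0]+Q[3]-Q[1]-Q[2])[0],(Q[0]+Q[3]-Q[1]-Q[2])[1])))
for g in [(198,258),(417,277),(628,310)]: print("grip centre",plane(t,*T(g),.155).round(4))
# tray corners outer rim
for z in (.095,):
  Q=np.array([plane(t,*T(a),z) for a in [(132,100),(750,180),(712,500),(90,430)]]);print("tray",Q.round(3).tolist(),Q.mean(0),np.linalg.norm(Q-np.roll(Q,-1,0),axis=1))
B=lambda p:(p[0]/7+320-.4,p[1]/7+100-.4)
Q=np.array([plane(t,*B(a),.035) for a in [(258,128),(603,125),(618,440),(255,445)]]);print("box",Q.round(3).tolist(),Q.mean(0),np.linalg.norm(Q-np.roll(Q,-1,0),axis=1))
# shelf corners
Q=np.array([plane(t,*a,.08) for a in [(115,95),(329,96),(330,237),(112,239)]]);print("shelf",Q.round(3).tolist(),Q.mean(0),np.linalg.norm(Q-np.roll(Q,-1,0),axis=1))
for n,p,z in (("bolt1",(318,103),.144),("bolt2",(318,204),.144),("jar",(277,99),.155),("handle",(195,118),.15),("spacer",(318,179),.094),("mug",(142,122),.17)): print(n,plane(t,*p,z).round(3))
E
```

```text
L [[0.567, 0.205, 0.12], [0.556, 0.147, 0.125], [0.462, 0.158, 0.126], [0.468, 0.219, 0.124]] [0.5134 0.1823 0.1238] [0.0025 0.0051 0.002  0.0007]
  plane .125 [0.5139 0.1822 0.125 ] [0.058 0.098 0.061 0.1  ]
  yaw -7.5327087805704105 -7.8605170952803265
M [[0.559, 0.133, 0.117], [0.55, 0.074, 0.124], [0.454, 0.087, 0.12], [0.462, 0.147, 0.116]] [0.5063 0.1101 0.1193] [0.0027 0.0024 0.001  0.0029]
  plane .125 [0.5057 0.1099 0.125 ] [0.059 0.098 0.06  0.099]
  yaw -7.403766693129563 -7.0376965989208715
R [[0.547, 0.063, 0.12], [0.539, 0.003, 0.12], [0.443, 0.017, 0.121], [0.452, 0.076, 0.121]] [0.495  0.0395 0.1205] [0.0012 0.0028 0.0001 0.0048]
  plane .125 [0.4943 0.0397 0.125 ] [0.06  0.098 0.059 0.098]
  yaw -8.072198607941026 -6.4997566706590755
grip centre [0.5122 0.1815 0.155 ]
grip centre [0.5049 0.1091 0.155 ]
grip centre [0.4931 0.0396 0.155 ]
tray [[0.578, 0.211, 0.095], [0.546, -0.006, 0.095], [0.434, 0.009, 0.095], [0.461, 0.225, 0.095]] [0.50487917 0.10986436 0.095     ] [0.21939557 0.11331889 0.21771796 0.11755871]
box [[0.704, -0.203, 0.035], [0.703, -0.351, 0.035], [0.566, -0.35, 0.035], [0.566, -0.197, 0.035]] [ 0.63510832 -0.27526201  0.035     ] [0.14754566 0.13702938 0.15318118 0.13812388]
shelf [[0.769, 0.509, 0.08], [0.757, -0.115, 0.08], [0.35, -0.105, 0.08], [0.352, 0.504, 0.08]] [0.55708509 0.19821334 0.08      ] [0.62447657 0.40667589 0.60939225 0.41774932]
bolt1 [ 0.714 -0.073  0.144]
bolt2 [ 0.438 -0.065  0.144]
jar [0.723 0.039 0.155]
handle [0.675 0.262 0.15 ]
spacer [ 0.512 -0.074  0.094]
mug [0.66  0.399 0.17 ]
```

```bash
python3 -m handwheel '[[0,0.02,0.045,0,4],[0,0.04,0.09,0,8],[0,0.06,0.135,0,12],[0,0.08,0.18,0,16],[0,0.1,0.225,0,20]]' 60; python3 -m handwheel '[[0,0.02,0.045,0,4],[0,0.04,0.09,0,8],[0,0.06,0.135,0,12],[0,0.08,0.18,0,16],[0,0.1,0.225,0,20]]'
```

```text
time: 0.85
ee_pos: [0.3077, -0.2826, 0.2312]
tcp_rot: [-180.0, -0.0, -47.7]
wrist_force: [0.9, 0.5, 0.4]
opening: 0.0851
time: 1.35
ee_pos: [0.4081, -0.0555, 0.2315]
tcp_rot: [-180.0, -0.1, -27.5]
wrist_force: [1.2, -0.7, -0.5]
opening: 0.0857
```

```bash
python3 -m handwheel '[[0,0.021,0.045,0,4],[0,0.042,0.09,0,8],[0,0.063,0.135,0,12],[0,0.084,0.18,0,16],[0,0.105,0.225,0,20]]'; python3 -m handwheel '[[0,0,0.012,0,0],[0,0,0.012,0,0]]'; python3 - <<'E'
from h import *
c=viewer.camera("wrist"); cv2.imwrite("pics/c_wrist.png",c["color"]); print(c["origin"],c["orientation"],get_obs()["ee_pos"])
E
```

```text
time: 1.85
ee_pos: [0.5134, 0.1715, 0.2316]
tcp_rot: [-180.0, -0.1, -7.4]
wrist_force: [0.1, -1.0, 0.2]
opening: 0.0856
time: 2.05
ee_pos: [0.5132, 0.1853, 0.2307]
tcp_rot: [180.0, -0.0, -7.2]
wrist_force: [-1.3, -0.3, 0.5]
opening: 0.0856
[0.52309034 0.25340758 0.37360956] [ 1.64080314e+02 -1.44339194e-01 -7.21474263e+00] [0.51306217 0.18393149 0.23121203]
```

View pics/c_wrist.png

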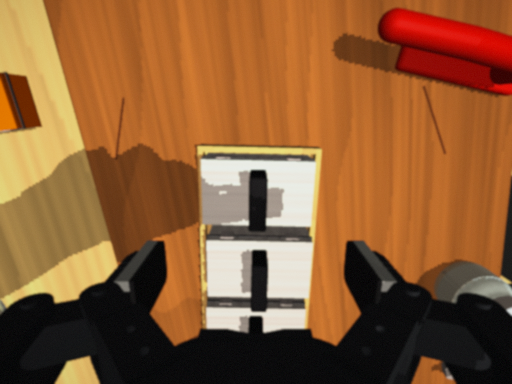

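```bash
python3 - <<'E'
from h import *
c=viewer.camera("wrist"); im=c["color"]; cv2.imwrite("pics/d.png",cv2.resize(im[140:335,180:340],None,fx=4,fy=3,interpolation=cv2.INTER_CUBIC))
for r0,r1 in ((165,232),(246,312)):
    m=np.zeros(im.shape[:2],np.uint8); m[r0:r1,235:285]=(im[r0:r1,235:285].max(2)<70)
    n,l,st,ce=cv2.connectedComponentsWithStats(m); i=1+st[1:,4].argmax(); print(st[i],ce[i])
    x,y,w,h,_=st[i]
    for z in (.153,): print([plane(c,*p,z).round(4).tolist() for p in ((x-.5,y-.5),(x+w-.5,y-.5))])
    print("base",[plane(c,*p,.121).round(4).tolist() for p in ((x-.5,y+h-.5),(x+w-.5,y+h-.5))])
# lid left: edges columns 200..314 rows 157..228
for p in ((202,158),(316,158),(312,228),(205,228)): print(plane(c,*p,.121).round(4))
E
```

```text
[ 247  169   20   62 1037] [257.21407907 200.02989392]
[[0.5116, 0.2083, 0.153], [0.5265, 0.2064, 0.153]]
base [[0.5022, 0.145, 0.121], [0.5203, 0.1426, 0.121]]
[ 235  249   50   60 1021] [259.06268364 281.59451518]
[[0.4931, 0.1441, 0.153], [0.5333, 0.1389, 0.153]]
base [[0.4792, 0.064, 0.121], [0.5283, 0.0576, 0.121]]
[0.4736 0.2158 0.121 ]
[0.5699 0.2034 0.121 ]
[0.5617 0.1398 0.121 ]
[0.4651 0.1523 0.121 ]
```

View pics/d.png

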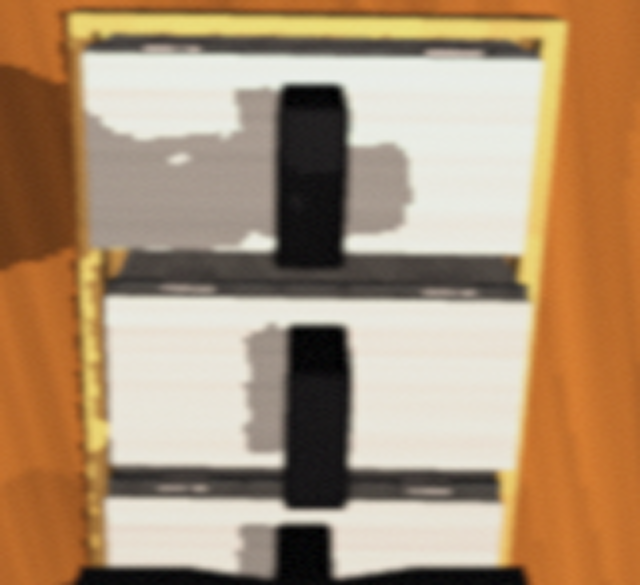

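```bash
python3 - <<'E'
from h import *
c=viewer.camera("wrist")
for u0,u1,v in ((249.5,266.5,174.5),(247.5,265.5,229.5),(251.5,267,264),(250.5,266.5,309)): 
  print([plane(c,u,v,.153).round(4).tolist() for u in (u0,u1)])
print("lid",[plane(c,*p,.121).round(4).tolist() for p in ((200.5,157.5),(315.5,158.5),(311.5,225),(201.5,224))])
print("base",[plane(c,258,v,.121).round(4).tolist() for v in (168.5,)])
E
```

```text
[[0.5133, 0.2025, 0.153], [0.526, 0.2009, 0.153]]
[[0.5057, 0.1583, 0.153], [0.5199, 0.1564, 0.153]]
[[0.5048, 0.1274, 0.153], [0.5175, 0.1257, 0.153]]
[[0.4983, 0.0844, 0.153], [0.512, 0.0826, 0.153]]
lid [[0.4725, 0.2155, 0.121], [0.5696, 0.2021, 0.121], [0.5615, 0.1417, 0.121], [0.4626, 0.1556, 0.121]]
base [[0.5198, 0.1998, 0.121]]
```

```bash
python3 -m handwheel '[[0,0.002,-0.003,-0.03,0],[0,0.002,-0.003,-0.065,0],[0,0.002,-0.003,-0.094,0],[0,0.002,-0.003,-0.104,0],[0,0.002,-0.003,-0.104,0]]' 60; python3 -m handwheel '[[0.5,0,0,0,0],[0.7,0,0,0,0],[1,0,0,0,0],[1,0,0,0,0],[1,0,0,0,0]]' 60;python3 -c "
from workcell import *
print(get_obs())"
```

```text
time: 2.7
ee_pos: [0.5144, 0.1783, 0.1274]
tcp_rot: [180.0, -0.0, -7.5]
wrist_force: [0.1, -0.1, 0.2]
opening: 0.0855
time: 3.2
ee_pos: [0.5146, 0.1785, 0.128]
tcp_rot: [180.0, -0.1, -7.5]
wrist_force: [-3.9, -3.3, 12.3]
opening: 0.0132
{'time': 3.2, 'q': array([ 1.91447887e+01,  3.35682462e+00, -3.06124688e+00,  8.35141940e+01,
       -3.65285536e-02,  1.16638445e+02]), 'qd': array([-0.03450514, -1.08256353,  0.41840318, -1.25574232,  0.60196305,
       -0.12509903]), 'joint_efforts': array([ -0.22380671, -48.23277712,  44.48315978,  -0.99072631,
         0.06177605,  -0.21382763]), 'ee_pos': array([0.51462431, 0.17846295, 0.12796062]), 'tcp_rot': array([ 1.79997718e+02, -7.69226598e-02, -7.49367688e+00]), 'wrist_force': array([-3.94261961, -3.25293807, 12.32599351]), 'torque': array([-0.32907987,  0.64421828, -0.34127801]), 'opening': 0.01321120299398531}
```

```bash
python3 -m handwheel '[[1,0,0,0.002,0],[1,0,0,0.002,0]]' 60; python3 -m handwheel '[[1,0,0,0.015,0],[1,0,0,0.03,0],[1,0,0,0.05,0],[1,0,0,0.065,0],[1,0,0,0.065,0]]'; python3 -c "
from h import *
print(get_obs()['torque'])
cv2.imwrite('pics/e.png',viewer.camera('side')['color'])"
```

```text
time: 3.4
ee_pos: [0.5145, 0.1785, 0.1299]
tcp_rot: [180.0, -0.1, -7.5]
wrist_force: [0.1, 0.6, -2.3]
opening: 0.0132
time: 3.9
ee_pos: [0.5156, 0.1788, 0.1984]
tcp_rot: [-179.9, -0.3, -7.5]
wrist_force: [0.3, -0.9, -3.0]
opening: 0.013
[-0.02620547 -0.01109663 -0.05172132]
```

View pics/e.png

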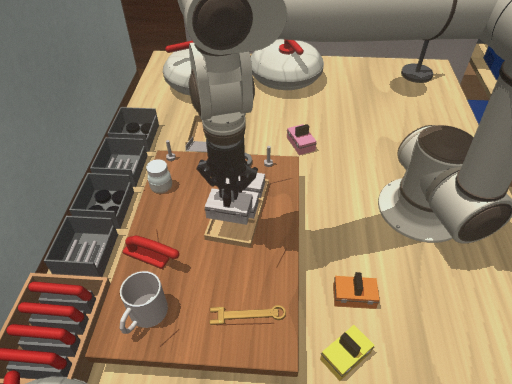

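```bash
cat > t.py <<'E'
from h import *
o=get_obs(); Rm=R.from_euler('z',-7.5,degrees=True).as_matrix().T
print('time',o['time'],'F_case',(Rm@o['wrist_force']).round(2),'T_case',(Rm@o['torque']).round(3),'pos',o['ee_pos'].round(4))
E
python3 t.py
python3 -m handwheel '[[1,0.025,-0.003,0,0],[1,-0.025,0.003,0,0],[1,0.025,-0.003,0,0],[1,0.025,-0.003,0,0],[1,0.025,-0.003,0,0]]'; python3 t.py
python3 -m handwheel '[[1,-0.05,0.006,0,0],[1,-0.05,0.006,0,0],[1,-0.05,0.006,0,0],[1,-0.05,0.006,0,0]]'; python3 t.py
python3 -m handwheel '[[1,0.05,-0.006,0,0],[1,0.05,-0.006,0,0],[1,0.05,-0.006,0,0],[1,0.05,-0.006,0,0]]'; python3 t.py
python3 -m handwheel '[[1,-0.05,0.006,0,0],[1,-0.05,0.006,0,0],[1,-0.05,0.006,0,0],[1,-0.05,0.006,0,0]]'; python3 t.py
```

```text
time 3.95 F_case [ 1.19 -0.26 -3.09] T_case [-0.002 -0.031  0.011] pos [0.5152 0.1787 0.1967]
time: 4.45
ee_pos: [0.5401, 0.1754, 0.1954]
tcp_rot: [-180.0, -0.1, -7.5]
wrist_force: [0.1, 0.5, -3.0]
opening: 0.0128
time 4.45 F_case [ 0.05  0.48 -2.97] T_case [-0.016 -0.007 -0.016] pos [0.5401 0.1754 0.1954]
time: 4.85
ee_pos: [0.4909, 0.1817, 0.1963]
tcp_rot: [-179.9, -0.2, -7.5]
wrist_force: [0.1, 0.1, -2.5]
opening: 0.0132
time 4.85 F_case [ 0.06  0.06 -2.49] T_case [-0.053 -0.048 -0.047] pos [0.4909 0.1817 0.1963]
time: 5.25
ee_pos: [0.5411, 0.1757, 0.1965]
tcp_rot: [-179.9, -0.2, -7.5]
wrist_force: [0.2, 0.2, -3.0]
opening: 0.0129
time 5.25 F_case [ 0.22  0.21 -2.98] T_case [-0.027  0.049  0.061] pos [0.5411 0.1757 0.1965]
time: 5.65
ee_pos: [0.4915, 0.1819, 0.1978]
tcp_rot: [-179.9, -0.4, -7.5]
wrist_force: [0.7, -0.2, -2.3]
opening: 0.0132
time 5.65 F_case [ 0.69 -0.15 -2.28] T_case [0.025 0.003 0.026] pos [0.4915 0.1819 0.1978]
```

```bash
Z='python3 -m handwheel'; 
python3 t.py; for i in 1 2 3 4; do python3 -m handwheel '[[1,0,0,0,0]]' >/dev/null; python3 t.py; done
python3 -m handwheel '[[1,0.05,-0.006,0,0],[1,0.05,-0.006,0,0],[1,0.05,-0.006,0,0],[1,0.05,-0.006,0,0]]'; python3 t.py
for i in 1 2 3 4; do python3 -m handwheel '[[1,0,0,0,0]]' >/dev/null; python3 t.py; done
```

```text
time 5.65 F_case [ 0.69 -0.15 -2.28] T_case [0.025 0.003 0.026] pos [0.4915 0.1819 0.1978]
time 5.75 F_case [ 0.33 -1.24 -2.77] T_case [ 0.016  0.008 -0.004] pos [0.4921 0.182  0.1983]
time 5.85 F_case [-0.44  0.05 -2.45] T_case [-0.05   0.043  0.009] pos [0.4927 0.182  0.1987]
time 5.95 F_case [-0.41 -0.39 -2.04] T_case [-0.02  -0.007 -0.051] pos [0.4931 0.1819 0.1988]
time 6.05 F_case [-0.48  0.19 -3.37] T_case [-0.055  0.037  0.033] pos [0.4934 0.1819 0.1989]
time: 6.45
ee_pos: [0.5431, 0.1759, 0.1989]
tcp_rot: [-179.8, -0.5, -7.6]
wrist_force: [0.0, -0.2, -2.9]
opening: 0.0129
time 6.45 F_case [ 0.06 -0.2  -2.92] T_case [-0.048  0.062  0.066] pos [0.5431 0.1759 0.1989]
time 6.55 F_case [ 0.19  1.02 -2.59] T_case [-0.019  0.023 -0.028] pos [0.5427 0.176  0.1996]
time 6.65 F_case [ 0.88  0.12 -3.08] T_case [-0.041  0.004  0.031] pos [0.5422 0.1762 0.2004]
time 6.75 F_case [-0.02  0.16 -3.89] T_case [ 0.026  0.014 -0.031] pos [0.5419 0.1763 0.2011]
time 6.85 F_case [-0.6   0.07 -3.55] T_case [-0.036  0.026  0.016] pos [0.5416 0.1764 0.2016]
```

```bash
python3 -m handwheel '[[1,-0.027,0.002,0,0],[1,-0.027,0.002,0,0],[1,-0.027,0.002,-0.03,0],[1,-0.027,0.002,-0.055,0],[1,-0.027,0.002,-0.06,0]]';python3 t.py
```

```text
time: 7.35
ee_pos: [0.5135, 0.178, 0.1389]
tcp_rot: [-179.8, -0.5, -7.5]
wrist_force: [-0.8, -0.0, -3.5]
opening: 0.0131
time 7.35 F_case [-0.83 -0.14 -3.51] T_case [ 0.011  0.051 -0.033] pos [0.5135 0.178  0.1389]
```

```bash
python3 -m handwheel '[[1,0.001,0,-0.006,0],[1,0.001,0,-0.01,0],[1,0.001,0,-0.01,0]]';python3 -m handwheel '[[0.8,0,0,0,0],[0,0,0,0,0],[0,0,0,0.01,0],[0,0,0,0.03,0],[0,0,0,0.07,0]]'; python3 t.py; python3 -m handwheel '[[0,0,0,0.03,0],[0,-0.006,-0.04,0.04,0],[0,-0.008,-0.071,0.04,0],[0,-0.008,-0.071,0.04,0]]'; python3 -c "
from h import *
c=viewer.camera('wrist'); im=c['color']
cv2.imwrite('pics/f.png',im);cv2.imwrite('pics/f_s.png',viewer.camera('side')['color']); np.save('f.npy',im); import pickle; pickle.dump(c,open('f.pkl','wb'))"
```

```text
time: 7.65
ee_pos: [0.5148, 0.178, 0.1292]
tcp_rot: [-179.8, -0.5, -7.5]
wrist_force: [-0.1, 0.4, -3.2]
opening: 0.0131
time: 8.15
ee_pos: [0.5138, 0.1777, 0.1986]
tcp_rot: [-179.9, -0.3, -7.5]
wrist_force: [0.7, 0.2, 1.1]
opening: 0.074
time 8.15 F_case [0.67 0.33 1.08] T_case [ 0.034 -0.075  0.032] pos [0.5138 0.1777 0.1986]
time: 8.55
ee_pos: [0.5059, 0.1043, 0.2409]
tcp_rot: [-179.9, -0.5, -7.6]
wrist_force: [-0.1, -0.1, 0.3]
opening: 0.0853
```

View pics/f.png

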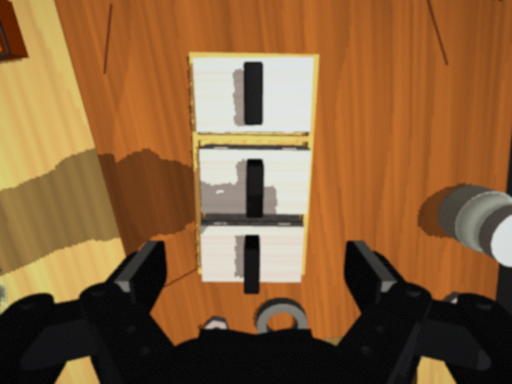

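View pics/f_s.png

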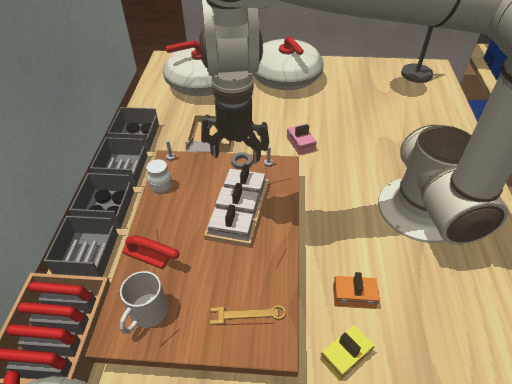

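```bash
python3 - <<'E'
from h import *
import pickle
c=pickle.load(open('f.pkl','rb')); im=c['color']
cv2.imwrite('pics/g.png',cv2.resize(im[45:305,175:335],None,fx=4,fy=2.3,interpolation=cv2.INTER_CUBIC))
for u0,u1,v in ((248.5,264,66),(248,264,124),(248.5,264,162),(247.5,264,216),(246,261,243),(245,261,292)):
  print([plane(c,u,v,.153).round(4).tolist() for u in (u0,u1)])
E
```

```text
[[0.5167, 0.2006, 0.153], [0.5277, 0.1991, 0.153]]
[[0.5107, 0.1605, 0.153], [0.5226, 0.1589, 0.153]]
[[0.507, 0.1318, 0.153], [0.519, 0.1302, 0.153]]
[[0.5, 0.0876, 0.153], [0.5134, 0.0858, 0.153]]
[[0.4954, 0.0639, 0.153], [0.5079, 0.0621, 0.153]]
[[0.4878, 0.0171, 0.153], [0.5018, 0.0152, 0.153]]
```

View pics/g.png

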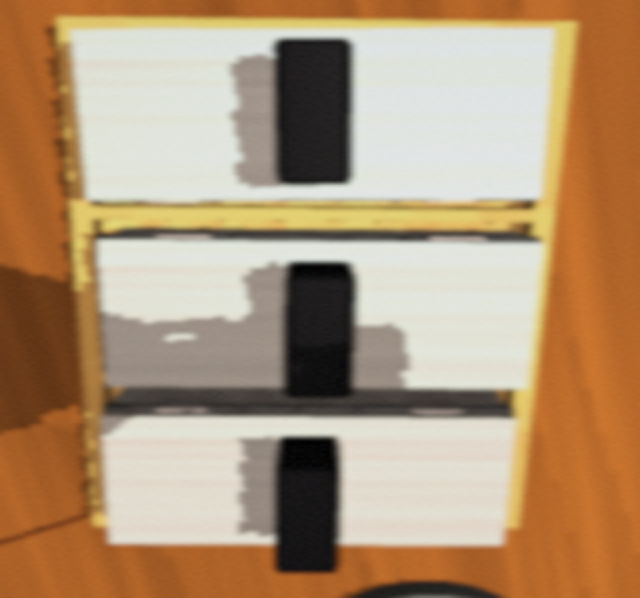

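```bash
python3 -m handwheel '[[0,0.002,0.003,-0.035,0],[0,0.002,0.003,-0.075,0],[0,0.002,0.003,-0.105,0],[0,0.002,0.003,-0.112,0],[0,0.002,0.003,-0.112,0]]' 60; python3 t.py; python3 -m handwheel '[[0.5,0,0,0,0],[0.7,0,0,0,0],[1,0,0,0,0],[1,0,0,0,0],[1,0,0,0,0]]' 60;python3 t.py
```

```text
time: 9.15
ee_pos: [0.5076, 0.1099, 0.1275]
tcp_rot: [-179.9, -0.3, -7.5]
wrist_force: [0.4, -0.4, 0.1]
opening: 0.0856
time 9.15 F_case [ 0.42 -0.38  0.15] T_case [-0.033  0.018 -0.028] pos [0.5076 0.1099 0.1275]
time: 9.65
ee_pos: [0.5077, 0.1099, 0.1282]
tcp_rot: [-179.8, -0.3, -7.5]
wrist_force: [-3.5, -2.0, 13.6]
opening: 0.013
time 9.65 F_case [-3.24 -2.47 13.55] T_case [-0.362  0.973 -0.339] pos [0.5077 0.1099 0.1282]
```

Same grasp as before; lift and shake the middle case.

```bash
python3 -m handwheel '[[1,0,0,0.015,0],[1,0,0,0.03,0],[1,0,0,0.05,0],[1,0,0,0.065,0],[1,0,0,0.065,0]]'; python3 t.py
python3 -m handwheel '[[1,0.025,-0.003,0,0],[1,-0.025,0.003,0,0],[1,0.025,-0.003,0,0],[1,0.025,-0.003,0,0],[1,0.025,-0.003,0,0]]'; python3 t.py
python3 -m handwheel '[[1,-0.05,0.006,0,0],[1,-0.05,0.006,0,0],[1,-0.05,0.006,0,0],[1,-0.05,0.006,0,0]]'; python3 t.py
python3 -m handwheel '[[1,0.05,-0.006,0,0],[1,0.05,-0.006,0,0],[1,0.05,-0.006,0,0],[1,0.05,-0.006,0,0]]'; python3 t.py
python3 -m handwheel '[[1,-0.05,0.006,0,0],[1,-0.05,0.006,0,0],[1,-0.05,0.006,0,0],[1,-0.05,0.006,0,0]]'; python3 t.py
```

```text
time: 10.15
ee_pos: [0.5087, 0.1101, 0.1961]
tcp_rot: [-179.8, -0.5, -7.5]
wrist_force: [1.2, 0.5, -5.5]
opening: 0.0131
time 10.15 F_case [ 1.12  0.63 -5.49] T_case [ 0.009 -0.092  0.026] pos [0.5087 0.1101 0.1961]
time: 10.65
ee_pos: [0.5333, 0.1067, 0.1947]
tcp_rot: [-179.8, -0.4, -7.6]
wrist_force: [0.0, -0.1, -6.3]
opening: 0.0128
time 10.65 F_case [ 0.03 -0.12 -6.34] T_case [-0.024  0.081 -0.034] pos [0.5333 0.1067 0.1947]
time: 11.05
ee_pos: [0.4839, 0.1129, 0.1954]
tcp_rot: [-179.8, -0.5, -7.6]
wrist_force: [-0.1, 1.6, -6.3]
opening: 0.0134
time 11.05 F_case [-0.26  1.56 -6.3 ] T_case [ 0.023 -0.072 -0.012] pos [0.4839 0.1129 0.1954]
time: 11.45
ee_pos: [0.534, 0.1068, 0.1955]
tcp_rot: [-179.8, -0.5, -7.6]
wrist_force: [-0.5, -0.3, -6.2]
opening: 0.013
time 11.45 F_case [-0.44 -0.36 -6.17] T_case [ 0.016  0.14  -0.004] pos [0.534  0.1068 0.1955]
time: 11.85
ee_pos: [0.4844, 0.113, 0.1967]
tcp_rot: [-179.7, -0.7, -7.6]
wrist_force: [0.3, 0.1, -5.6]
opening: 0.0127
time 11.85 F_case [ 0.33  0.1  -5.6 ] T_case [-0.045 -0.    -0.071] pos [0.4844 0.113  0.1967]
```

```bash
for i in 1 2 3; do python3 -m handwheel '[[1,0,0,0,0]]' >/dev/null; python3 t.py; done
python3 -m handwheel '[[1,0.05,-0.006,0,0],[1,0.05,-0.006,0,0],[1,0.05,-0.006,0,0],[1,0.05,-0.006,0,0]]'; python3 t.py
for i in 1 2 3; do python3 -m handwheel '[[1,0,0,0,0]]' >/dev/null; python3 t.py; done
```

```text
time 11.95 F_case [-0.52  0.82 -5.97] T_case [ 0.041 -0.064  0.034] pos [0.485  0.113  0.1973]
time 12.05 F_case [ 0.71  0.55 -6.48] T_case [-0.017 -0.099 -0.004] pos [0.4856 0.113  0.1978]
time 12.15 F_case [-0.09  0.15 -6.25] T_case [0.031 0.003 0.028] pos [0.4861 0.113  0.198 ]
time: 12.55
ee_pos: [0.5358, 0.1069, 0.1979]
tcp_rot: [-179.7, -0.8, -7.6]
wrist_force: [0.0, -0.7, -5.4]
opening: 0.0129
time 12.55 F_case [ 0.1  -0.64 -5.37] T_case [-0.     0.085  0.056] pos [0.5358 0.1069 0.1979]
time 12.65 F_case [ 0.48  0.37 -5.99] T_case [-0.01   0.094 -0.048] pos [0.5354 0.107  0.1985]
time 12.75 F_case [-0.75 -0.33 -6.19] T_case [-0.028  0.082  0.017] pos [0.535  0.1071 0.1991]
time 12.85 F_case [ 0.06  0.1  -6.77] T_case [-0.01   0.045  0.016] pos [0.5346 0.1072 0.1997]
```

```bash
python3 -m handwheel '[[1,-0.027,0.003,0,0],[1,-0.027,0.003,0,0],[1,-0.027,0.003,-0.03,0],[1,-0.027,0.003,-0.055,0],[1,-0.027,0.003,-0.06,0]]';python3 t.py
```

```text
time: 13.35
ee_pos: [0.5063, 0.11, 0.1372]
tcp_rot: [-179.7, -0.7, -7.6]
wrist_force: [-0.1, 0.1, -6.6]
opening: 0.0127
time 13.35 F_case [-0.08  0.1  -6.59] T_case [-0.035  0.06   0.042] pos [0.5063 0.11   0.1372]
```

```bash
python3 -m handwheel '[[1,0.001,0,-0.005,0],[1,0.001,0,-0.009,0],[1,0.001,0,-0.009,0]]';python3 -m handwheel '[[0.8,0,0,0,0],[0,0,0,0,0],[0,0,0,0.01,0],[0,0,0,0.03,0],[0,0,0,0.07,0]]'; python3 -m handwheel '[[0,0,0,0.03,0],[0,-0.006,-0.04,0.04,0],[0,-0.010,-0.071,0.04,0],[0,-0.010,-0.071,0.04,0]]'; python3 -c "
from h import *
c=viewer.camera('wrist'); im=c['color']
cv2.imwrite('pics/i.png',cv2.resize(im,None,fx=1.5,fy=1.5)); import pickle; pickle.dump(c,open('f.pkl','wb'))"
```

```text
time: 13.65
ee_pos: [0.5078, 0.1101, 0.1303]
tcp_rot: [-179.7, -0.8, -7.6]
wrist_force: [-1.9, -0.9, 0.9]
opening: 0.0131
time: 14.15
ee_pos: [0.5069, 0.1099, 0.1997]
tcp_rot: [-179.7, -0.7, -7.5]
wrist_force: [1.2, 0.5, 0.6]
opening: 0.074
time: 14.55
ee_pos: [0.497, 0.0365, 0.2415]
tcp_rot: [-179.7, -0.8, -7.7]
wrist_force: [0.1, -0.0, -0.1]
opening: 0.0854
```

View pics/i.png

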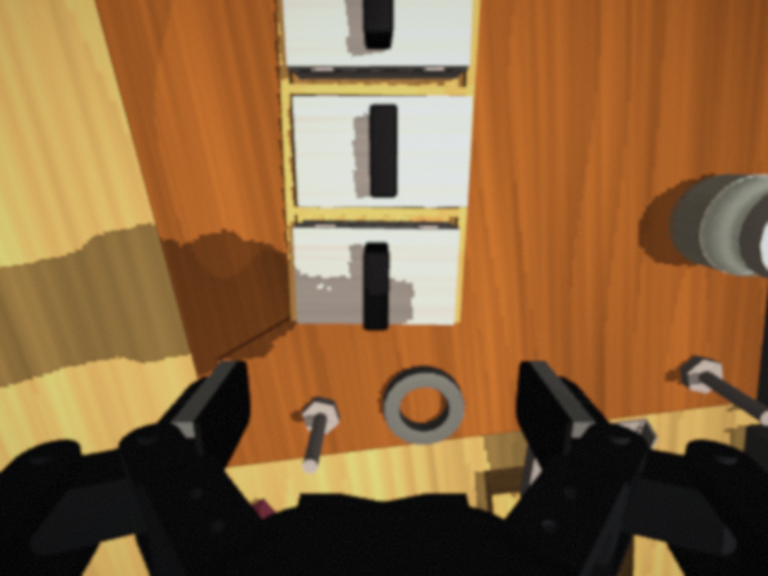

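```bash
python3 - <<'E'
from h import *
import pickle
c=pickle.load(open('f.pkl','rb'))
S=lambda u,v:(u/1.5-.2,v/1.5-.2)
for u0,u1,v in ((364.5,389,249),(363,389,328),(370,398,108),(370,398,197)):
  print([plane(c,*S(u,v),.153).round(4).tolist() for u in (u0,u1)])
E
```

```text
[[0.4937, 0.0616, 0.153], [0.5064, 0.0599, 0.153]]
[[0.4866, 0.0182, 0.153], [0.5007, 0.0162, 0.153]]
[[0.5063, 0.1293, 0.153], [0.5197, 0.1275, 0.153]]
[[0.5004, 0.0877, 0.153], [0.5144, 0.0857, 0.153]]
```

```bash
python3 -m handwheel '[[0,-0.001,0.002,-0.035,0],[0,-0.001,0.002,-0.075,0],[0,-0.001,0.002,-0.105,0],[0,-0.001,0.002,-0.112,0],[0,-0.001,0.002,-0.112,0]]' 60; python3 t.py; python3 -m handwheel '[[0.5,0,0,0,0],[0.7,0,0,0,0],[1,0,0,0,0],[1,0,0,0,0],[1,0,0,0,0]]' 60;python3 t.py
```

```text
time: 15.1
ee_pos: [0.4958, 0.0401, 0.1289]
tcp_rot: [-179.7, -0.7, -7.7]
wrist_force: [-0.0, 0.4, 0.3]
opening: 0.0853
time 15.1 F_case [-0.09  0.44  0.31] T_case [-0.019  0.02   0.058] pos [0.4958 0.0401 0.1289]
time: 15.6
ee_pos: [0.4959, 0.0402, 0.1295]
tcp_rot: [-179.7, -0.7, -7.7]
wrist_force: [1.6, -1.2, 14.1]
opening: 0.013
time 15.6 F_case [ 1.77 -0.98 14.05] T_case [-0.016  0.758 -0.316] pos [0.4959 0.0402 0.1295]
```

```bash
python3 -m handwheel '[[1,0,0,0.015,0],[1,0,0,0.03,0],[1,0,0,0.05,0],[1,0,0,0.065,0],[1,0,0,0.065,0]]'; python3 t.py
python3 -m handwheel '[[1,0.025,-0.003,0,0],[1,-0.025,0.003,0,0],[1,0.025,-0.003,0,0],[1,0.025,-0.003,0,0],[1,0.025,-0.003,0,0]]'; python3 t.py
python3 -m handwheel '[[1,-0.05,0.006,0,0],[1,-0.05,0.006,0,0],[1,-0.05,0.006,0,0],[1,-0.05,0.006,0,0]]'; python3 t.py
python3 -m handwheel '[[1,0.05,-0.006,0,0],[1,0.05,-0.006,0,0],[1,0.05,-0.006,0,0],[1,0.05,-0.006,0,0]]'; python3 t.py
python3 -m handwheel '[[1,-0.05,0.006,0,0],[1,-0.05,0.006,0,0],[1,-0.05,0.006,0,0],[1,-0.05,0.006,0,0]]'; python3 t.py
for i in 1 2 ; do python3 -m handwheel '[[1,0,0,0,0]]' >/dev/null; python3 t.py; done
python3 -m handwheel '[[1,0.05,-0.006,0,0],[1,0.05,-0.006,0,0],[1,0.05,-0.006,0,0],[1,0.05,-0.006,0,0]]'; python3 t.py
for i in 1 2 ; do python3 -m handwheel '[[1,0,0,0,0]]' >/dev/null; python3 t.py; done
```

```text
time: 16.1
ee_pos: [0.4969, 0.0402, 0.1974]
tcp_rot: [-179.7, -0.9, -7.7]
wrist_force: [1.5, -0.6, -5.6]
opening: 0.0132
time 16.1 F_case [ 1.57 -0.36 -5.63] T_case [ 0.007 -0.005 -0.013] pos [0.4969 0.0402 0.1974]
time: 16.6
ee_pos: [0.5213, 0.037, 0.1962]
tcp_rot: [-179.7, -0.8, -7.7]
wrist_force: [0.5, -0.6, -4.8]
opening: 0.0125
time 16.6 F_case [ 0.59 -0.53 -4.81] T_case [-0.011  0.066  0.026] pos [0.5213 0.037  0.1962]
time: 17.0
ee_pos: [0.472, 0.0431, 0.1969]
tcp_rot: [-179.7, -0.9, -7.7]
wrist_force: [0.8, -0.2, -6.0]
opening: 0.0128
time 17.0 F_case [ 0.85 -0.04 -6.01] T_case [-0.023 -0.031 -0.037] pos [0.472  0.0431 0.1969]
time: 17.4
ee_pos: [0.5221, 0.0371, 0.197]
tcp_rot: [-179.7, -0.9, -7.7]
wrist_force: [-0.4, -0.1, -6.1]
opening: 0.0127
time 17.4 F_case [-0.33 -0.18 -6.05] T_case [-0.039  0.014  0.028] pos [0.5221 0.0371 0.197 ]
time: 17.8
ee_pos: [0.4725, 0.0431, 0.1982]
tcp_rot: [-179.6, -1.0, -7.7]
wrist_force: [-1.2, -0.2, -5.5]
opening: 0.0133
time 17.8 F_case [-1.19 -0.33 -5.51] T_case [-0.003 -0.02  -0.041] pos [0.4725 0.0431 0.1982]
time 17.9 F_case [-0.51  0.44 -6.34] T_case [-0.018  0.059 -0.006] pos [0.4731 0.0431 0.1987]
time 18.0 F_case [ 0.5  -0.02 -6.27] T_case [0.01  0.019 0.035] pos [0.4736 0.0431 0.1991]
time: 18.4
ee_pos: [0.5235, 0.0371, 0.1991]
tcp_rot: [-179.6, -1.1, -7.7]
wrist_force: [0.3, 0.4, -5.6]
opening: 0.0134
time 18.4 F_case [ 0.25  0.44 -5.61] T_case [0.033 0.093 0.034] pos [0.5235 0.0371 0.1991]
time 18.5 F_case [-0.43 -0.22 -5.63] T_case [-0.04   0.068 -0.007] pos [0.5232 0.0371 0.1997]
time 18.6 F_case [-0.74 -0.8  -6.03] T_case [ 0.021  0.103 -0.024] pos [0.5228 0.0372 0.2004]
```

```bash
for i in 1 2 3 4 ; do python3 -m handwheel '[[1,0,0,0,0]]' >/dev/null; python3 t.py; done
python3 -m handwheel '[[1,-0.05,0.006,0,0],[1,-0.05,0.006,0,0],[1,-0.05,0.006,0,0],[1,-0.05,0.006,0,0]]'; python3 t.py
for i in 1 2 3 4 5 6; do python3 -m handwheel '[[1,0,0,0,0]]' >/dev/null; python3 t.py; done
python3 -m handwheel '[[1,0.05,-0.006,0,0],[1,0.05,-0.006,0,0],[1,0.05,-0.006,0,0],[1,0.05,-0.006,0,0]]'; python3 t.py
for i in 1 2 3 4 5 6; do python3 -m handwheel '[[1,0,0,0,0]]' >/dev/null; python3 t.py; done
```

```text
time 18.7 F_case [ 0.4   0.11 -5.32] T_case [-0.017  0.063 -0.061] pos [0.5225 0.0373 0.201 ]
time 18.8 F_case [-0.46 -0.15 -5.45] T_case [-0.016  0.109  0.059] pos [0.5224 0.0373 0.2015]
time 18.9 F_case [ 0.15  0.   -5.92] T_case [-0.008  0.078  0.001] pos [0.5222 0.0374 0.2018]
time 19.0 F_case [-0.83 -1.06 -5.78] T_case [-0.018  0.089 -0.014] pos [0.5222 0.0374 0.202 ]
time: 19.4
ee_pos: [0.4728, 0.0434, 0.2025]
tcp_rot: [-179.5, -1.5, -7.7]
wrist_force: [-0.2, -0.2, -5.8]
opening: 0.013
time 19.4 F_case [-0.16 -0.19 -5.79] T_case [0.017 0.053 0.036] pos [0.4728 0.0434 0.2025]
time 19.5 F_case [ 0.54  1.02 -6.17] T_case [-0.039  0.055 -0.001] pos [0.4734 0.0434 0.2027]
time 19.6 F_case [ 0.71  1.09 -6.21] T_case [ 0.049  0.048 -0.013] pos [0.474  0.0433 0.2029]
time 19.7 F_case [ 0.58 -0.68 -6.67] T_case [-0.034  0.013 -0.054] pos [0.4745 0.0432 0.2028]
time 19.8 F_case [-0.54  0.4  -6.44] T_case [-0.012  0.038  0.025] pos [0.4747 0.0432 0.2027]
time 19.9 F_case [ 0.91  0.21 -5.15] T_case [-0.044  0.125 -0.016] pos [0.4749 0.0432 0.2027]
time 20.0 F_case [ 0.32 -0.19 -6.04] T_case [-0.023  0.059 -0.006] pos [0.4749 0.0432 0.2026]
time: 20.4
ee_pos: [0.5246, 0.0372, 0.2027]
tcp_rot: [-179.5, -1.5, -7.7]
wrist_force: [0.1, 0.4, -5.2]
opening: 0.0128
time 20.4 F_case [ 0.07  0.39 -5.21] T_case [-0.032  0.083  0.004] pos [0.5246 0.0372 0.2027]
time 20.5 F_case [-0.71 -0.31 -6.12] T_case [-0.011  0.044  0.028] pos [0.5242 0.0373 0.2033]
time 20.6 F_case [ 0.02 -0.08 -5.4 ] T_case [-0.044  0.1    0.001] pos [0.5238 0.0373 0.2041]
time 20.7 F_case [-0.49 -0.21 -6.29] T_case [-0.059  0.042  0.004] pos [0.5235 0.0374 0.2048]
time 20.8 F_case [-0.3  -0.24 -5.7 ] T_case [-0.062  0.116  0.02 ] pos [0.5232 0.0375 0.2053]
time 20.9 F_case [-0.04  0.27 -5.8 ] T_case [0.026 0.102 0.003] pos [0.5231 0.0375 0.2056]
time 21.0 F_case [-0.11  1.05 -5.79] T_case [-0.025  0.061 -0.042] pos [0.5231 0.0376 0.2058]
```

```bash
python3 -m handwheel '[[1,-0.027,0.003,0,0],[1,-0.027,0.003,0,0],[1,-0.027,0.003,-0.03,0],[1,-0.027,0.003,-0.06,0],[1,-0.027,0.003,-0.066,0]]';python3 t.py
```

```text
time: 21.5
ee_pos: [0.4946, 0.0404, 0.1365]
tcp_rot: [-179.5, -1.5, -7.7]
wrist_force: [-0.9, -0.2, -6.4]
opening: 0.013
time 21.5 F_case [-0.89 -0.3  -6.4 ] T_case [0.009 0.159 0.009] pos [0.4946 0.0404 0.1365]
```

```bash
python3 -m handwheel '[[1,0.001,0,-0.005,0],[1,0.001,0,-0.007,0],[1,0.001,0,-0.007,0]]';python3 t.py; python3 -m handwheel '[[0.8,0,0,0,0],[0,0,0,0,0],[0,0,0,0.01,0],[0,0,0,0.03,0],[0,0,0,0.07,0]]'; python3 -m handwheel '[[0,0,0,0.03,0],[0,0.006,0.04,0.04,0],[0,0.010,0.067,0.04,0],[0,0.010,0.067,0.04,0]]'; python3 -c "
from h import *
cv2.imwrite('pics/j_s.png',viewer.camera('side')['color'])
c=viewer.camera('wrist'); im=c['color']
cv2.imwrite('pics/j.png',cv2.resize(im,None,fx=1.5,fy=1.5)); import pickle; pickle.dump(c,open('f.pkl','wb'))"
```

```text
time: 21.8
ee_pos: [0.4961, 0.0404, 0.1316]
tcp_rot: [-179.5, -1.6, -7.7]
wrist_force: [-3.3, -0.1, 1.0]
opening: 0.013
time 21.8 F_case [-3.23 -0.49  0.97] T_case [-0.202  1.038  0.021] pos [0.4961 0.0404 0.1316]
time: 22.3
ee_pos: [0.4952, 0.0404, 0.2009]
tcp_rot: [-179.6, -1.4, -7.7]
wrist_force: [0.8, 0.2, 0.9]
opening: 0.0744
time: 22.7
ee_pos: [0.5058, 0.1098, 0.2421]
tcp_rot: [-179.5, -1.5, -7.5]
wrist_force: [-0.3, -0.6, -0.4]
opening: 0.0855
```

View pics/j.png

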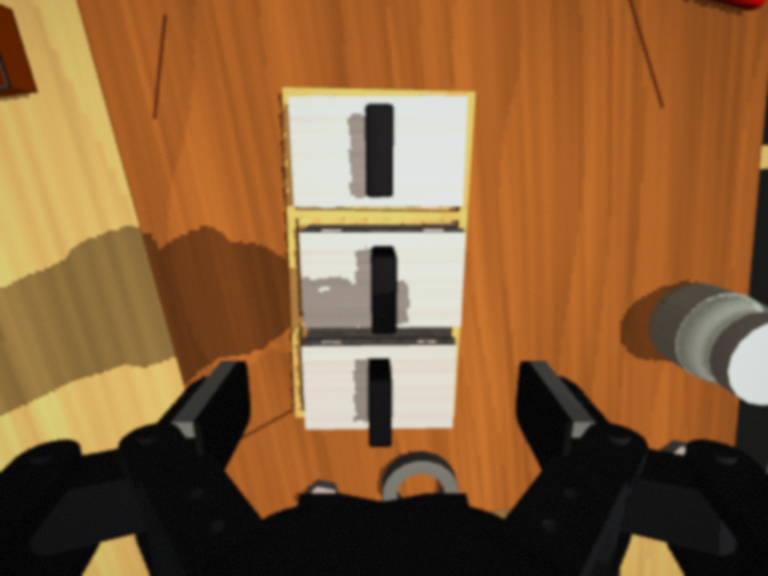

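```bash
for i in 1 2; do python3 -m handwheel '[[0,0,0,0.05,0]]'|grep -E "ee|rot"; done; python3 -m handwheel '[[0,0,0,-0.04,0],[0,0,0,-0.08,0],[0,0,0,-0.1,0],[0,0,0,-0.1,0],[0,0,0,-0.1,0]]'|grep -E "ee|rot"
```

```text
ee_pos: [0.5021, 0.1065, 0.2834]
tcp_rot: [-179.9, -0.6, -7.6]
ee_pos: [0.5009, 0.1055, 0.3342]
tcp_rot: [-179.9, -0.5, -7.6]
ee_pos: [0.5008, 0.1048, 0.2352]
tcp_rot: [-179.9, -0.5, -7.7]
```

```bash
for i in 1 2; do python3 -m handwheel '[[0,-0.045,0,0,0]]'|grep -E "ee|rot"; done; python3 -m handwheel '[[0,0.04,0,0,0],[0,0.08,0,0,0],[0,0.09,0,0,0],[0,0.09,0,0,0],[0,0.09,0,0,0]]'|grep -E "ee|rot"
```

```text
ee_pos: [0.4582, 0.1046, 0.2342]
tcp_rot: [-180.0, -0.4, -7.7]
ee_pos: [0.4128, 0.1043, 0.2354]
tcp_rot: [-180.0, -0.5, -7.8]
ee_pos: [0.5026, 0.1041, 0.2363]
tcp_rot: [-179.9, -0.5, -7.8]
```

```bash
python3 -m handwheel '[[0,0.005,0.005,-0.03,0.3],[0,0.005,0.005,-0.07,0.3],[0,0.005,0.005,-0.1,0.3],[0,0.005,0.005,-0.107,0.3],[0,0.005,0.005,-0.107,0.3]]'; python3 -m handwheel '[[0.5,0,0,0,0],[0.7,0,0,0,0],[1,0,0,0,0],[1,0,0,0,0],[1,0,0,0,0]]' 60; python3 t.py
```

```text
time: 24.7
ee_pos: [0.5068, 0.1091, 0.1295]
tcp_rot: [-180.0, -0.4, -7.5]
wrist_force: [-0.2, 0.3, 0.5]
opening: 0.0853
time: 25.2
ee_pos: [0.5073, 0.1091, 0.13]
tcp_rot: [-179.9, -0.5, -7.5]
wrist_force: [0.5, -0.9, 1.4]
opening: 0.013
time 25.2 F_case [ 0.61 -0.78  1.4 ] T_case [-0.128  0.159 -0.048] pos [0.5073 0.1091 0.13  ]
```

```bash
python3 -m handwheel '[[1,0,0,0.015,0],[1,0,0,0.04,0],[1,0,0,0.075,0],[1,0,0,0.1,0],[1,0,0,0.11,0]]'; python3 -m handwheel '[[1,0.01,-0.03,0,0],[1,0.02,-0.065,0,0],[1,0.033,-0.105,0,0],[1,0.046,-0.145,0,0],[1,0.06,-0.185,0,0]]';python3 t.py
```

```text
time: 25.7
ee_pos: [0.5077, 0.1092, 0.2429]
tcp_rot: [-179.9, -0.7, -7.5]
wrist_force: [1.3, -0.7, -6.3]
opening: 0.0127
time: 26.2
ee_pos: [0.5676, -0.0773, 0.242]
tcp_rot: [-179.9, -0.5, -7.5]
wrist_force: [0.6, 1.5, -6.8]
opening: 0.0129
time 26.2 F_case [ 0.44  1.53 -6.79] T_case [ 0.047 -0.078  0.009] pos [ 0.5676 -0.0773  0.242 ]
```

```bash
python3 -m handwheel '[[1,0.015,-0.045,0,0],[1,0.03,-0.09,0,0],[1,0.045,-0.135,0,0],[1,0.06,-0.175,-0.005,0],[1,0.067,-0.198,-0.01,0]]'; python3 t.py; python3 -m handwheel '[[1,0,0,-0.015,0],[1,0,0,-0.03,0],[1,0,0,-0.04,0],[1,0,0,-0.045,0],[1,0,0,-0.045,0]]'; python3 t.py; python3 -c "
from h import *
import pickle
S=viewer.camera('side');T=viewer.camera('top');cv2.imwrite('pics/k_s.png',S['color']);cv2.imwrite('pics/k_t.png',T['color']);pickle.dump((S,T),open('k.pkl','wb'))"
```

```text
time: 26.7
ee_pos: [0.6347, -0.2786, 0.2295]
tcp_rot: [-179.9, -0.4, -7.6]
wrist_force: [0.1, 0.4, -6.7]
opening: 0.0132
time 26.7 F_case [ 0.01  0.39 -6.74] T_case [0.013 0.093 0.008] pos [ 0.6347 -0.2786  0.2295]
time: 27.2
ee_pos: [0.6344, -0.2781, 0.1837]
tcp_rot: [-179.9, -0.3, -7.6]
wrist_force: [0.4, -0.1, -5.8]
opening: 0.013
time 27.2 F_case [ 0.36 -0.06 -5.84] T_case [ 0.037 -0.046  0.007] pos [ 0.6344 -0.2781  0.1837]
```

View pics/k_s.png

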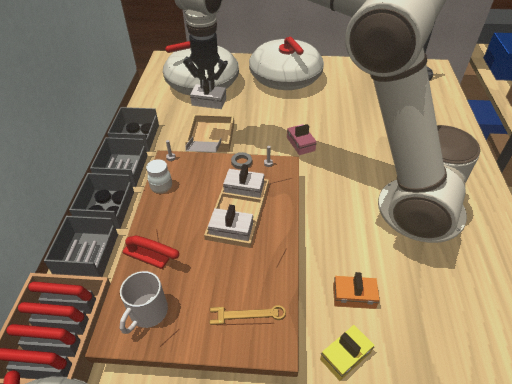

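View pics/k_t.png

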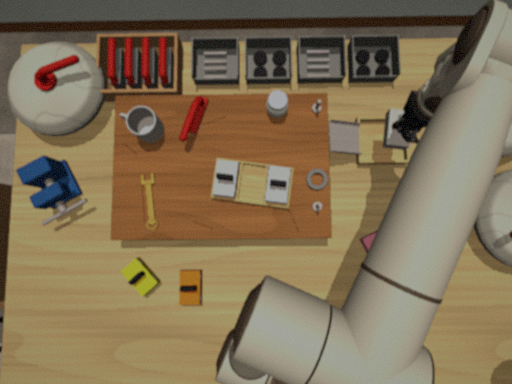

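```bash
python3 - <<'E'
from h import *
import pickle
S,T=pickle.load(open('k.pkl','rb'))
a=cv2.imread('pics/a_side.png')
im=np.hstack([cv2.resize(x[70:160,175:245],None,fx=5.5,fy=5.5,interpolation=cv2.INTER_CUBIC) for x in (a,S['color'])])
cv2.imwrite('pics/l.png',im); print(im.shape)
print(proj(S,(.6344,-.278,.035)), "expected rim corners",[proj(S,(.635+i*.07,-.275+j*.075,.035)).round(1).tolist() for i,j in ((1,1),(1,-1),(-1,-1),(-1,1))])
r=R.from_euler('z',-7.6,degrees=True)
for z in (.137,.177): print(z,[proj(S,np.array((.6344,-.278,z))+r.apply((i*.048,j*.029,0))).round(1).tolist() for i,j in ((1,1),(1,-1),(-1,-1),(-1,1))])
E
```

```text
(495, 770, 3)
[211.43509344 127.75962457] expected rim corners [[185.9, 142.1], [194.0, 113.9], [234.7, 115.5], [229.7, 143.9]]
0.137 [[191.2, 105.2], [196.7, 94.8], [226.0, 98.1], [221.2, 108.8]]
0.177 [[189.6, 94.1], [195.4, 83.8], [225.2, 87.1], [220.3, 97.7]]
```

View pics/l.png

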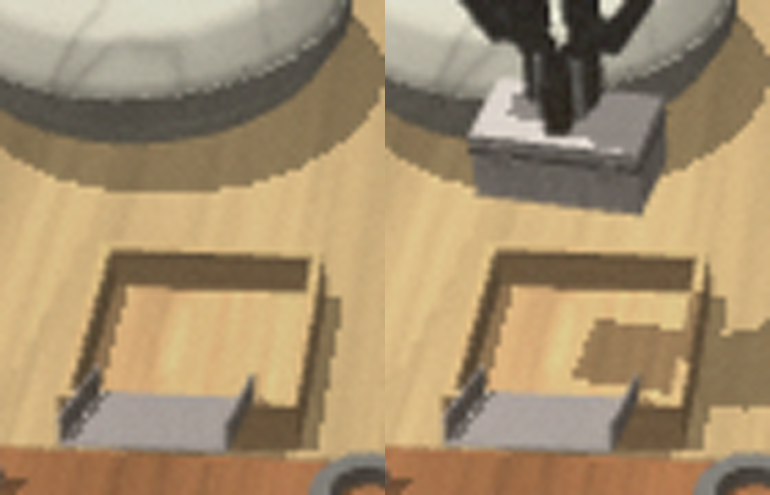

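```bash
python3 -m handwheel '[[1,0.001,0.004,0,0],[1,0.001,0.004,0,0],[1,0.001,0.004,0,0],[1,0.001,0.004,0,0],[1,0.001,0.004,0,0]]' ; python3 -m handwheel '[[1,0,0,0,0],[1,0,0,0,0],[1,0,0,0,0]]'; python3 -c "
from h import *
o=get_obs();print(o['qd'],o['time'])
a=cv2.imread('pics/k_s.png');b=viewer.camera('side')['color']
cv2.imwrite('pics/m.png',b)
from workcell import job_done
print(job_done())"
```

```text
time: 27.8
ee_pos: [0.6359, -0.2743, 0.1853]
tcp_rot: [-179.9, -0.4, -7.6]
wrist_force: [-0.5, -0.3, -6.3]
opening: 0.0128
time: 28.1
ee_pos: [0.6358, -0.2744, 0.1853]
tcp_rot: [-179.9, -0.4, -7.6]
wrist_force: [0.2, 0.6, -5.9]
opening: 0.0129
[-0.03294866 -0.06995825 -0.04234848 -0.05811826  0.02445714 -0.11090825] 28.1
the job is handed in; nothing more can be done
None
```

View pics/m.png

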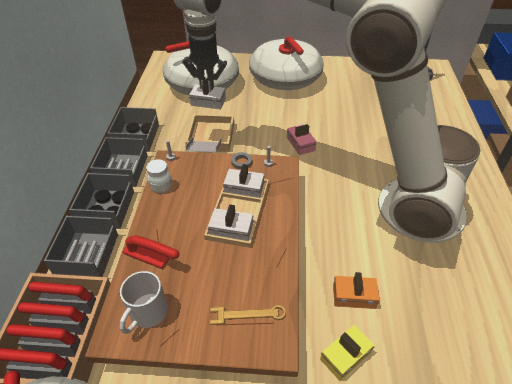

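I lifted and shook the three cases left, middle, right. The **middle one rattles**, and I handed the job in at 28 s with it held over the catch box.

**Finding the rattle:** After opposite strokes, the middle case's moment about its own y axis flipped between about +0.09 and −0.05 N m. The left case showed no flip. The right case's first few readings looked mixed, so I shook it a few more times. Its steady readings then stayed the same sign (+0.08 and +0.06 N m), so I counted it silent.

**Last checks:**
- **Position and level:** the gripper was at (0.636, −0.274). I measured the box centre at about (0.635, −0.275) from the top view and about y = −0.272 from the side view. The case was still and level to about 0.4°.
- **Height:** I took "about 12 cm" as the middle of the case, which is about 12 cm above the rim. Its underside is about 10 cm above the rim.
- **Grip:** closed on the case with 60 N set, carrying about 6 N.
- **Tray and shelf:** the last picture shows the two silent cases lying flat in the left and right compartments, and nothing else on the shelf appears disturbed.

**Drift:** The tool drifted to about 1.5° of tilt during the extra right-hand shakes. I brought it back to about 0.5° before picking up the middle case again.

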